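# Bring out the red cue plate

### The job

In the radio studio, slide the thin red cue plate along its lane in the rack until its front end sticks out about 40 mm over the rack's front edge and it still lies there. Then pinch it by its two long sides at that overhanging end and lay it flat in the middle of the cork mat, lengthways along the mat. Leave the blue plate in its place in the rack.

Things in the scene. Friction and masses are not known exactly. Their poses are not given: they have to be found in the camera images.
- red_plate_center (a point): Centre (half-way up) of the red cue plate: loose rigid plastic, 110 mm long (x axis), 50 mm wide (y), 6 mm thick (z, up), about 45 g, white line on top. It starts flat in one of the rack's three lanes, lengthways, its front end 8 to 35 mm inside the front edge; the lane's ribs bar its sides until it overhangs. Push it from behind or drag it. Its x axis points to the back of the rack.
- blue_plate_center (a point): Centre of the blue cue plate, of the same size and make as the red one, in another lane of the same rack. It stays where it is. (The remaining lane holds a white marker pen with a black cap.)
- rack_edge (a point): Mid front edge (robot side) of the fixed wooden rack, at lane floor level, 75 mm above the table. x runs back along the lanes, y left along the edge, z up. Floor 220 mm deep (x 0 to 220), 222 mm wide. Three lanes 58 mm wide, open at both ends, centred on y = -70, 0 and 70 mm, between full-depth black ribs 12 mm wide, 8 mm high. In front of the edge: free air down to the table.
- mat_top (a point): Centre of the top face of the cork mat, fixed on the table: 170 mm long (its x axis), 110 mm wide (y), top 4 mm above the table. The plate belongs in the middle with its length along the mat's x axis (either way round).
Not all that is in view belongs to the job. There is more than one size of the part that bears red_plate_center; the job needs the smaller. Of the things that look like the part that bears mat_top, the smaller one is meant.

How it is judged:
By the outcome, as a careful person would: the job done as asked, in the order asked, and still so for the second after the job is handed in, with the robot touching nothing.
It also fails if it takes over 53 s, if anything falls off the work surface, if the arm or the gripper's body presses on something with over 40 N, if the wrist force passes 120 N, or if a joint passes its speed limit or range.

### The arm

A 7-joint arm with a two-finger parallel gripper is mounted at the origin on the work surface. World frame = base frame: x ahead of the robot, y to its left, z up, the work surface at z = 0. Lengths are in m, angles in rad, forces in N, time in s.
With the tool pointing down it reaches from about 0.4 to 0.875 m from the base axis. Payload 19.3 kg.
Tool frame: the origin (TCP) lies at the very end of the fingers, on their centre line; the grasp point (between the pads) lies 19 mm behind it; y points along the fingers, x is the direction in which the jaws open and shut, and the axes are right-handed (so a half turn about y gives the same grasp; the last joint's range is limited). The gripper opens to 85 mm and grips with 20 to 120 N. Pads are 22 mm wide; open, the fingers measure 114 mm over their backs; the gripper's body (76 mm by 85 mm) begins 54 mm behind the grasp point. The pads swing forward as they close: fully open they stand 13 mm farther back than shut.
Start: joints at [-0.07, 0.521, -0.036, 1.599, 0.021, 1.021, -0.113], TCP at [0.625, -0, 0.231] pointing down, gripper open.
Joint ranges: [-2.91, 2.91], [-0.3, 2.13], [-1.5, 1.42], [0.17, 2.43], [-1.26, 4.41], [0.16, 1.93], [-2.52, 2.52]. Speed limits (rad/s): [1.89, 1.89, 2.39, 2.39, 3.01, 3.01, 3.01].

### API

Orientations are given as [roll, pitch, yaw] about the fixed x, y, z axes, in that order (R = Rz(yaw) Ry(pitch) Rx(roll)).
In Python, from workcell import bot gives the robot as it stands. The module is installed in compiled form; this text tells all that it offers.
- The arm moves only by the shell command python3 -m crank 'ROWS' [FORCE]. ROWS is JSON, a list of rows, each an object of numbers: "hand": the closure, from 0 (fully open) to 1 (shut); "dx", "dy", "dz": the shift along the tool's x, y, z in mm; "yaw": the turn about the tool's y in rad. In form: [{"hand": .., "dx": .., "dy": .., "dz": .., "yaw": ..}, ...]. A call has 1 to 12 rows; each row is the pose to reach, as a shift and turn from the pose commanded when the call began, along the tool's axes at that moment; what a row does not reach only later rows make up. A row lasts 1/12 s, in which the tool goes at most 41.7 mm and 7.16 degrees, less where a joint would pass 70% of its speed; a pose out of reach is approached as far as the arm can. A call with a gripper value outside its range is refused whole. The fingers move at their own pace and stop on an object; FORCE is the grip in N (left out, the last holds). Time passes only in rows, so rows that repeat a pose let the fingers close. It gives the time, the measured TCP pose, the force and the opening at its end, in the units of the state.
- bot.observe(): the state, without advancing time (a new reading comes with each control period).
- bot.grab_frame(name): name is "scene" or "side" or "wrist"; returns the picture (420x560x3 uint8, red, green, blue); there is no depth.
- bot.camera_info(name): a dict with "fx", "fy", "cx", "cy" (pixels), "dist" ([k1, k2, p1, p2, k3] as OpenCV has them; the pictures are not rectified), "rvec" (rotation vector, rad) and "tvec" (3), from world to camera coordinates, as OpenCV has them. Camera axes: x right, y down, z forward; pixel columns grow to the right and rows downward; lengths in m; the calibration is good to about 2 mm. A picture is of the moment at which its call begins: read the wrist's pose just before it. camera_info takes no time and is no camera call; for the wrist camera it gives the pose at the moment of the call.
- bot.job_done(): hands the job in, once; it reports no verdict.
The state is a dict: "clock": time; "qpos": joint angles; "qd": joint speeds; "joint_efforts": joint torques, N m; "position": TCP position; "tool_rot": TCP orientation; "force": force on the tool from outside, world axes, zero at the start; "moment": the same for the moment, N m; "grip_width": finger opening in m.
Only numpy, scipy, OpenCV 4.12 (cv2) and the standard library are available. Lean on these libraries where they do the work, as an engineer would, in place of code of your own. Each camera call takes 0.05 s, during which the arm holds its last target.

## Working session

There is one attempt and no reset: what is moved stays moved. The work goes in short steps, Python scripts to look and compute and a shell command to move; the robot and the scene stay as the last step left them, time stands still between calls to the robot, and variables do not carry over. Pictures are saved under pics/ and viewed, and the job is handed in when it is done.

```bash
ls; mkdir -p pics; python3 - <<'E'
from workcell import bot
import cv2
for n in ["scene","side","wrist"]:
    f=bot.grab_frame(n); cv2.imwrite(f"pics/{n}0.png",f[:,:,::-1])
    i=bot.camera_info(n); print(n,{k:(v if not hasattr(v,'tolist') else v.tolist()) for k,v in i.items()})
print(bot.observe())
E
```

```text
pics
scene {'fx': 482.9141319139735, 'fy': 482.9141319139735, 'cx': 272.67869025983026, 'cy': 212.91434587248818, 'dist': [-0.14469296045486926, 0.0, 0.0, 0.0, 0.0], 'rvec': [1.3669826865088028, 2.3669358556092357, -0.7791356172309046], 'tvec': [0.1525619067800491, -0.2579967178255274, 1.4267559202321936]}
side {'fx': 421.1347489138509, 'fy': 421.1347489138509, 'cx': 285.63313941747697, 'cy': 211.38565703590075, 'dist': [-0.12777271988196487, 0.0, 0.0, 0.0, 0.0], 'rvec': [2.354416410847919, -0.039725605765953964, 0.0427329034910938], 'tvec': [-0.3972917833236085, 0.08967965749999152, 0.9299697088042627]}
wrist {'fx': 289.1483924150028, 'fy': 289.1483924150028, 'cx': 275.40547515448594, 'cy': 202.7552581597806, 'dist': [-0.03933875017155925, 0.0, 0.0, 0.0, 0.0], 'rvec': [-2.8153790944085824, -0.0026549983252723923, 0.0008122519201780905], 'tvec': [-0.6244970557899796, -0.043074288480712326, 0.37890435219235724]}
{'clock': 0.15, 'qpos': array([-0.07021492,  0.5218913 , -0.03629466,  1.59986569,  0.02120431,
        1.02110358, -0.11277052]), 'qd': array([ 3.25527929e-05, -3.25495211e-03,  1.33274224e-03, -1.42895411e-03,
        1.61045748e-04,  7.81662210e-05,  1.42452812e-04]), 'joint_efforts': array([ 4.00798544e-04, -9.27376485e+01,  1.98035471e+00, -3.70049715e+01,
        1.79930578e-02,  6.46477114e-03, -1.41420460e-05]), 'position': array([ 6.24747533e-01, -4.07472160e-05,  2.30853539e-01]), 'tool_rot': array([-1.57087558e+00,  8.79454148e-04,  5.68310364e-06]), 'force': array([0.00356636, 0.06208093, 0.20269508]), 'moment': array([ 0.04903541,  0.01686112, -0.02012183]), 'grip_width': 0.08543516915314381}
```

View pics/scene0.png

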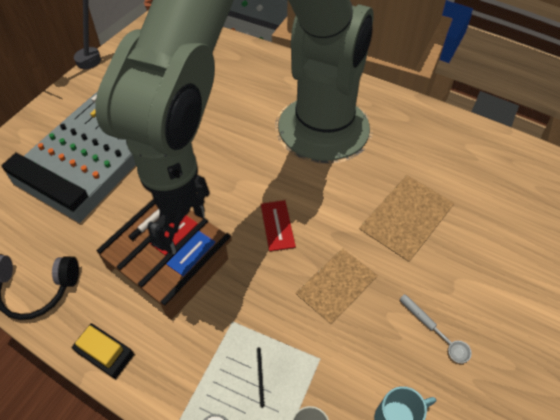

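View pics/side0.png

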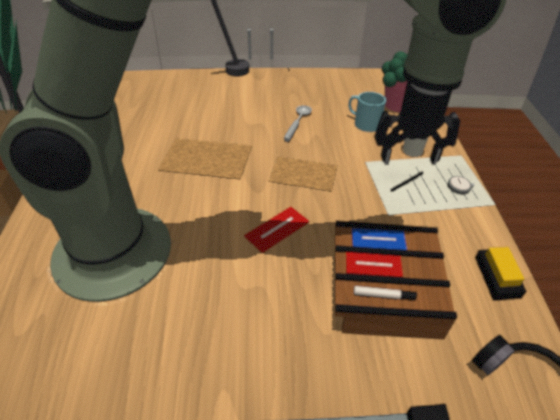

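View pics/wrist0.png

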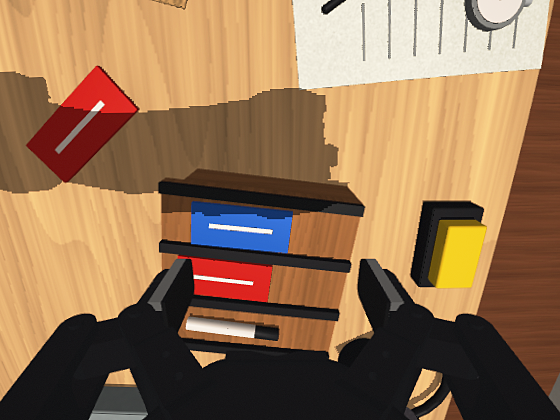

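```bash
cat > h.py <<'E'
import numpy as np, cv2
from workcell import bot
def cast(info,uv,z):
    K=np.array([[info['fx'],0,info['cx']],[0,info['fy'],info['cy']],[0,0,1]])
    p=cv2.undistortPoints(np.array(uv,float).reshape(-1,1,2),K,np.array(info['dist'])).reshape(-1,2)
    R=cv2.Rodrigues(np.array(info['rvec'],float))[0]; t=np.array(info['tvec'],float)
    C=-R.T@t; d=np.c_[p,np.ones(len(p))]@R
    return (C+d*((z-C[2])/d[:,2])[:,None])
def masks(im):
    h=cv2.cvtColor(im,cv2.COLOR_RGB2HSV); H,S,V=cv2.split(h)
    return dict(red=(((H<6)|(H>172))&(S>170)&(V>60)).astype(np.uint8)*255,
      blue=((H>100)&(H<130)&(S>130)&(V>50)).astype(np.uint8)*255,
      black=((V<45)).astype(np.uint8)*255)
def rects(info,m,z,amin=60):
    for c in cv2.findContours(m,cv2.RETR_EXTERNAL,cv2.CHAIN_APPROX_NONE)[0]:
        if cv2.contourArea(c)<amin: continue
        P=cast(info,c.reshape(-1,2),z)[:,:2]
        r=cv2.minAreaRect((P*1000).astype(np.float32))
        print('px',c.reshape(-1,2).mean(0).round(),'rect mm c',np.round(r[0],1),'size',np.round(r[1],1),'ang',round(r[2],1))
E
python3 - <<'E'
from h import *
for n in ['side','wrist','scene']:
    im=cv2.imread(f'pics/{n}0.png')[:,:,::-1].copy(); i=bot.camera_info(n); M=masks(im)
    for k,z in (('red',.081),('blue',.081),('black',.083)):
        print(n,k); rects(i,M[k],z)
    if n!='scene':
        x0,y0,x1,y1=(230,140,470,340) if n=='side' else (140,160,400,370)
        s=800/(x1-x0); s=min(s,600/(y1-y0)); cv2.imwrite(f'pics/{n}0z.png',cv2.resize(im[y0:y1,x0:x1],None,fx=s,fy=s,interpolation=cv2.INTER_CUBIC)[:,:,::-1]);print(s)
E
```

```text
side red
px [373. 264.] rect mm c [ 564.  -112.1] size [ 57.5 109.2] ang 82.4
px [276. 229.] rect mm c [377.3 -12. ] size [130.5  59.7] ang 39.9
side blue
px [378. 239.] rect mm c [586.2 -47.5] size [ 54.8 108.8] ang 83.9
side black
px [428. 413.] rect mm c [ 594.5 -403.1] size [22.  62.3] ang 85.1
px [536. 351.] rect mm c [ 817.4 -317.5] size [24.1 88.5] ang 62.3
px [489. 352.] rect mm c [ 730.7 -310.9] size [78.6 20.2] ang 34.6
px [395. 312.] rect mm c [ 584. -224.] size [ 14.4 215.5] ang 83.0
px [408. 295.] rect mm c [ 615.1 -189.5] size [15.4 24.7] ang 78.8
px [392. 280.] rect mm c [ 592.4 -153.5] size [ 12.7 215.1] ang 83.0
px [496. 280.] rect mm c [ 813.2 -148.3] size [ 72.  117.2] ang 0.3
px [389. 252.] rect mm c [600.8 -84.7] size [ 11.7 214.8] ang 82.8
px [386. 227.] rect mm c [609.2 -16.4] size [ 17.2 214.3] ang 83.2
px [112. 249.] rect mm c [ 42.4 -52.6] size [164.8  80.6] ang 39.8
px [ 50. 159.] rect mm c [-212.5  254.8] size [171.4 353.8] ang 42.5
px [ 74. 111.] rect mm c [-258.7  503.7] size [101.1 336.1] ang 70.0
px [237.  71.] rect mm c [264.3 697.2] size [67.5 41.4] 
[... 2149 characters left out ...]
[ 78.9 163.2] ang 22.7
px [533. 114.] rect mm c [-284.5  541.6] size [30.5 90.5] ang 0.3
px [183. 116.] rect mm c [ 230.9 -332.2] size [276.5  98.5] ang 28.4
px [465.  88.] rect mm c [-286.   329.5] size [30.8 80.5] ang 0.1
px [88. 62.] rect mm c [ 177.6 -760.5] size [52.4 75.8] ang 58.9
px [326.  33.] rect mm c [-345.1 -155.9] size [ 82.4 168.1] ang 43.7
px [515.  35.] rect mm c [-683.9  404.8] size [333.1  65.3] ang 89.8
px [362.  41.] rect mm c [-358.   -38.4] size [321.5  45.1] ang 14.6
px [252.  19.] rect mm c [-275.7 -422.2] size [194.8  29.1] ang 89.7
px [509.  16.] rect mm c [-802.   356.8] size [401.2  77.7] ang 89.8
px [87. 30.] rect mm c [  17.4 -934. ] size [380.6  37.3] ang 50.0
```

```bash
python3 - <<'E'
from h import *
for n,(x0,y0,x1,y1) in {'side':(150,130,350,200),'scene':(290,170,460,330)}.items():
    im=cv2.imread(f'pics/{n}0.png')[:,:,::-1].copy(); i=bot.camera_info(n)
    h=cv2.cvtColor(cv2.GaussianBlur(im,(0,0),1.5),cv2.COLOR_RGB2HSV); print(n)
    pts=[(305,173),(210,158),(260,200),(320,215)] if n=='side' else [(337,286),(407,217),(350,230),(380,290)]
    for u,v in pts: print(u,v,h[v,u])
    lab=cv2.cvtColor(cv2.GaussianBlur(im,(0,0),2),cv2.COLOR_RGB2LAB)[y0:y1,x0:x1]
    g=lab[:,:,0]; t,m=cv2.threshold(g,0,255,cv2.THRESH_BINARY_INV+cv2.THRESH_OTSU)
    m=cv2.morphologyEx(m,cv2.MORPH_OPEN,np.ones((5,5)))
    full=np.zeros(im.shape[:2],np.uint8); full[y0:y1,x0:x1]=m
    rects(i,full,.004,300)
    o=im.copy(); o[full>0]=o[full>0]//2+[0,0,120]
    cv2.imwrite(f'pics/{n}mat.png',cv2.resize(o[y0:y1,x0:x1],None,fx=3,fy=3)[:,:,::-1])
E
```

```text
side
305 173 [ 16 141 176]
210 158 [ 16 140 178]
260 200 [ 16 130 208]
320 215 [ 16 129 203]
px [205. 159.] rect mm c [188.3 331. ] size [171.6 243. ] ang 81.5
px [300. 166.] rect mm c [469.1 316.4] size [280.  172.1] ang 78.6
scene
337 286 [ 16 127 168]
407 217 [ 16 128 169]
350 230 [ 16 118 206]
380 290 [ 16 117 176]
px [305. 193.] rect mm c [256.8  84.5] size [178.2 101.5] ang 29.0
```

```bash
python3 -m crank '[{"hand":0,"dx":0,"dy":-40,"dz":0,"yaw":0.12},{"hand":1,"dx":0,"dy":-40,"dz":0,"yaw":0.24},{"hand":1,"dx":10,"dy":-40,"dz":-20,"yaw":0.36},{"hand":1,"dx":20,"dy":-40,"dz":-50,"yaw":0.48},{"hand":1,"dx":34,"dy":-40,"dz":-80,"yaw":0.6},{"hand":1,"dx":34,"dy":-40,"dz":-122,"yaw":0.72},{"hand":1,"dx":34,"dy":-40,"dz":-122,"yaw":0.84},{"hand":1,"dx":34,"dy":-40,"dz":-122,"yaw":0.96},{"hand":1,"dx":34,"dy":-40,"dz":-122,"yaw":1.08},{"hand":1,"dx":34,"dy":-40,"dz":-122,"yaw":1.2}]' 40
```

```text
clock: 0.98
position: [0.6588, -0.1222, 0.2709]
tool_rot: [-1.571, 0.0, -1.206]
force: [-0.2, 0.5, -0.7]
grip_width: -0.0001
```

```bash
python3 -m crank '[{"hand":1,"yaw":0.12},{"hand":1,"yaw":0.24},{"hand":1,"yaw":0.36},{"hand":1,"yaw":0.484},{"hand":1,"yaw":0.484}]'; python3 - <<'E'
from h import *
for n in ["scene","side","wrist"]:
    i=bot.camera_info(n);f=bot.grab_frame(n); cv2.imwrite(f"pics/{n}1.png",f[:,:,::-1])
    M=masks(f)
    for k,z in (('red',.081),('black',.083)):
        if n!='scene': print(n,k); rects(i,M[k],z,300)
    R=cv2.Rodrigues(i['rvec'])[0]; print(-R.T@i['tvec'])
o=bot.observe();print(o['qpos'],o['position'])
E
```

```text
[0.97628273 0.40609888 1.00370594]
side red
px [373. 265.] rect mm c [ 563.9 -113.6] size [ 54.4 109.6] ang 82.7
px [276. 229.] rect mm c [376.9 -12.1] size [130.6  60.3] ang 39.8
side black
px [428. 413.] rect mm c [ 594.6 -403.2] size [22.  62.5] ang 85.1
px [489. 351.] rect mm c [ 731.2 -310.2] size [77.6 19.7] ang 33.8
px [395. 312.] rect mm c [ 583.8 -223.9] size [ 14.1 215.1] ang 83.0
px [392. 280.] rect mm c [ 592.5 -152.7] size [ 14.5 215.1] ang 83.4
px [496. 280.] rect mm c [ 812.5 -147.8] size [ 72.1 116.7] ang 1.1
px [389. 252.] rect mm c [601.2 -83.7] size [ 20.6 215.3] ang 83.1
px [386. 227.] rect mm c [610.  -18.2] size [ 15.1 212.2] ang 82.8
px [113. 249.] rect mm c [ 43.1 -52.9] size [165.   80.5] ang 40.2
px [ 50. 159.] rect mm c [-211.9  254.7] size [172.9 354. ] ang 45.8
px [474. 137.] rect mm c [936.2 337.1] size [592.6 224.6] ang 57.3
px [12. 74.] rect mm c [-542.4  726.1] size [ 72.7 549. ] ang 27.1
px [527.  19.] rect mm c [1662.8 1422.4] size [980. 352.] ang 58.5
px [110.  22.] rect mm c [-386.8 1279.6] size [157.1 757.3] ang 49.9
px [ 5. 31.] rect mm c [-829.
[... 181 characters left out ...]
64.6 -113. ] size [ 49.9 111. ] ang 82.8
wrist black
px [497. 302.] rect mm c [ 607.4 -493.3] size [ 64.8 256.5] ang 0.1
px [275. 327.] rect mm c [ 475.1 -194.2] size [451.2 781.2] ang 21.2
px [232. 203.] rect mm c [602.7 -83.2] size [ 11.5 218.7] ang 83.2
px [180. 177.] rect mm c [610.8 -14.8] size [ 12.6 218.3] ang 83.2
px [481.  92.] rect mm c [ 819.6 -291.4] size [108.3 181. ] ang 52.3
px [303.  32.] rect mm c [811.9 -98.4] size [101.1  17.6] ang 84.1
px [51. 35.] rect mm c [717.5 150.1] size [73.3  9.1] ang 34.6
[ 0.73549434 -0.0927074   0.41219727]
[-0.0737568   0.57741318  0.27261554  1.43332585 -0.1610879   1.15329394
 -0.9745508 ] [ 0.65893287 -0.12180893  0.27101194]$[0]: bad value
```

```bash
python3 - <<'E'
import cv2
im=cv2.imread('pics/side0.png');cv2.imwrite('pics/side0m.png',cv2.resize(im[130:205,150:350],None,fx=4,fy=4,interpolation=2))
im=cv2.imread('pics/scene0.png');cv2.imwrite('pics/scene0m.png',cv2.resize(im[165:330,285:465],None,fx=3.6,fy=3.6,interpolation=2))
E
```

```text
(no output)
```

View pics/wrist1.png

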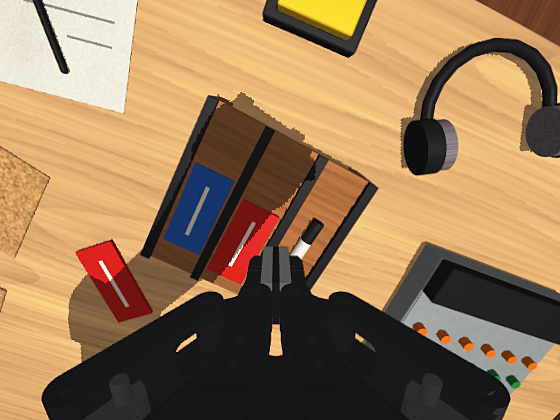

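View pics/side0m.png

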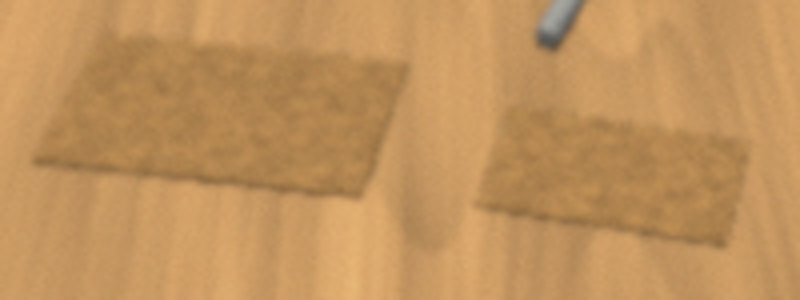

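View pics/scene0m.png

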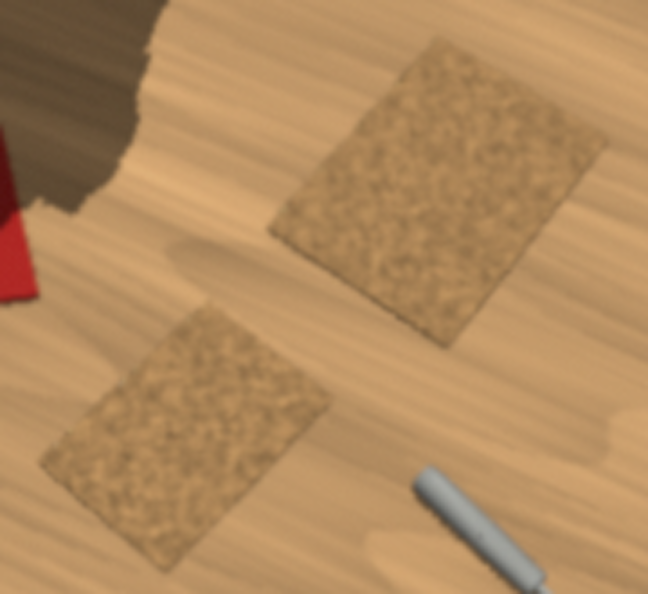

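```bash
python3 -m crank '[{"hand":1,"dx":0,"dy":0,"dz":0,"yaw":0.12},{"hand":1,"dx":0,"dy":0,"dz":0,"yaw":0.24},{"hand":1,"dx":0,"dy":0,"dz":0,"yaw":0.36},{"hand":1,"dx":0,"dy":0,"dz":0,"yaw":0.484},{"hand":1,"dx":0,"dy":0,"dz":0,"yaw":0.484}]'; python3 - <<'E'
from h import *
for n,o,s,c in (('side',(150,130),4,[(513,103),(750,140),(725,246),(474,207)]),('scene',(285,165),3.6,[(40,463),(210,303),(332,400),(168,572)])):
    P=cast(bot.camera_info(n),np.array(c)/s+o,.004)[:,:2]*1000
    print(n,P.round(1),P.mean(0).round(1),cv2.minAreaRect(P.astype(np.float32)))
    for a in range(4):
        d=P[(a+1)%4]-P[a];print(np.hypot(*d).round(1),np.degrees(np.arctan2(d[1],d[0])).round(1))
E
```

```text
clock: 1.55
position: [0.6589, -0.1219, 0.2711]
tool_rot: [-1.571, -0.0, -1.686]
force: [0.4, 0.5, 0.3]
grip_width: -0.0002
side [[390.8 335.8]
 [553.  291.8]
 [522.5 183.6]
 [362.1 224.8]] [457.1 259. ] ((456.8572998046875, 258.449951171875), (114.69341278076172, 167.99549865722656), 74.79365539550781)
168.0 -15.2
112.4 -105.7
165.6 165.6
114.7 75.5
scene [[524.7 191.2]
 [362.9 233.6]
 [390.8 335.5]
 [551.2 295.3]] [457.4 263.9] ((457.4437255859375, 264.34820556640625), (107.42465209960938, 167.33348083496094), 75.29412841796875)
167.3 165.3
105.6 74.7
165.4 -14.1
107.4 -104.3
```

```bash
python3 -m crank '[{"hand":1,"dx":3,"dy":40,"dz":0,"yaw":0},{"hand":1,"dx":3,"dy":80,"dz":0,"yaw":0},{"hand":1,"dx":3,"dy":120,"dz":0,"yaw":0},{"hand":1,"dx":3,"dy":155,"dz":0,"yaw":0},{"hand":1,"dx":3,"dy":172,"dz":0,"yaw":0},{"hand":1,"dx":3,"dy":180,"dz":0,"yaw":0},{"hand":1,"dx":3,"dy":184,"dz":0,"yaw":0},{"hand":1,"dx":3,"dy":187,"dz":0,"yaw":0},{"hand":1,"dx":3,"dy":190,"dz":0,"yaw":0},{"hand":1,"dx":3,"dy":192,"dz":0,"yaw":0},{"hand":1,"dx":3,"dy":192,"dz":0,"yaw":0}]'; python3 - <<'E'
from h import *
for n in ["side","wrist"]:
    i=bot.camera_info(n);f=bot.grab_frame(n)
    if n=='side': f=cv2.resize(f[190:350,310:480],None,fx=3.5,fy=3.5,interpolation=2)
    cv2.imwrite(f"pics/{n}2.png",f[:,:,::-1])
E
```

```text
clock: 2.47
position: [0.6589, -0.125, 0.0799]
tool_rot: [-1.57, 0.0, -1.683]
force: [0.1, -0.4, 0.6]
grip_width: -0.0002
```

View pics/side2.png

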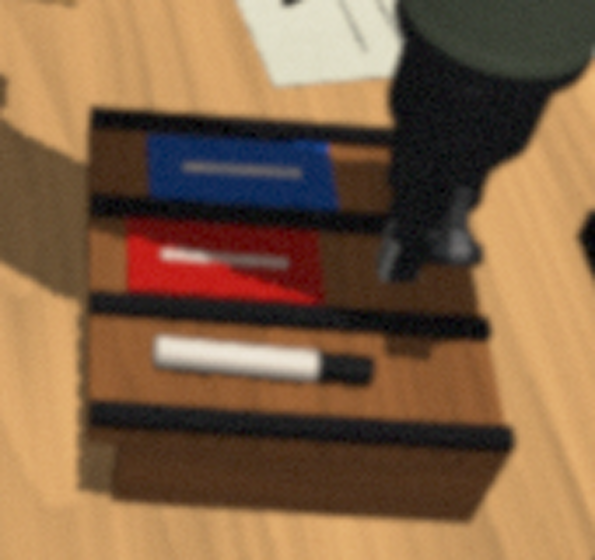

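View pics/wrist2.png

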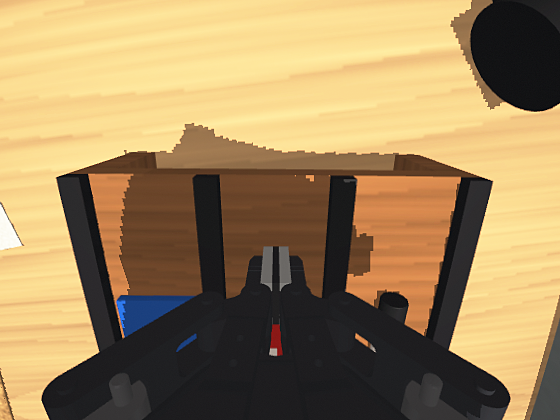

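```bash
python3 -m crank '[{"hand":1,"dx":0,"dy":2.5,"dz":0,"yaw":0},{"hand":1,"dx":0,"dy":2.5,"dz":-10,"yaw":0},{"hand":1,"dx":0,"dy":2.5,"dz":-18,"yaw":0},{"hand":1,"dx":0,"dy":2.5,"dz":-24,"yaw":0},{"hand":1,"dx":0,"dy":2.5,"dz":-30,"yaw":0},{"hand":1,"dx":0,"dy":2.5,"dz":-36,"yaw":0},{"hand":1,"dx":0,"dy":2.5,"dz":-42,"yaw":0},{"hand":1,"dx":0,"dy":2.5,"dz":-48,"yaw":0},{"hand":1,"dx":0,"dy":2.5,"dz":-54,"yaw":0},{"hand":1,"dx":0,"dy":2.5,"dz":-60,"yaw":0},{"hand":1,"dx":0,"dy":2.5,"dz":-65,"yaw":0},{"hand":1,"dx":0,"dy":2.5,"dz":-65,"yaw":0}]'; python3 - <<'E'
from h import *
n='side'
i=bot.camera_info(n);f=bot.grab_frame(n)
rects(i,masks(f)['red'],.081)
f=cv2.resize(f[190:350,310:480],None,fx=3.5,fy=3.5,interpolation=2)
cv2.imwrite(f"pics/{n}3.png",f[:,:,::-1])
E
```

```text
clock: 3.57
position: [0.5931, -0.1176, 0.0768]
tool_rot: [-1.571, 0.0, -1.684]
force: [0.4, 0.4, -0.2]
grip_width: 0.0001
px [355. 264.] rect mm c [ 527.5 -109.4] size [ 53.6 110.1] ang 83.6
px [276. 229.] rect mm c [377.2 -12.5] size [130.3  60.4] ang 39.9
```

View pics/side3.png

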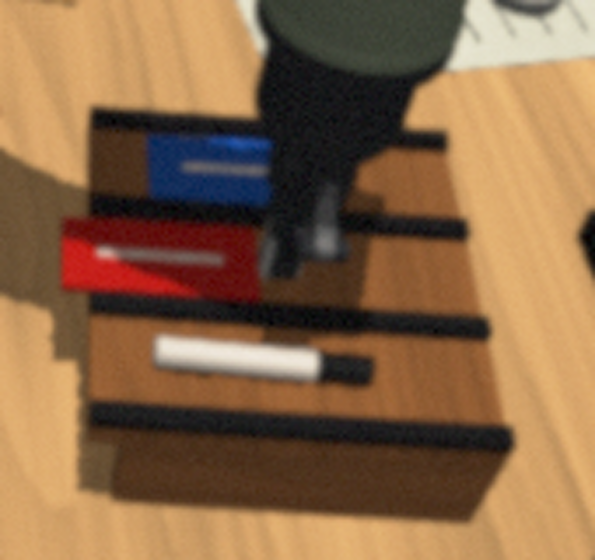

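```bash
python3 -m crank '[{"hand":1,"dx":0,"dy":0,"dz":-5,"yaw":0},{"hand":1,"dx":0,"dy":0,"dz":-10,"yaw":0},{"hand":1,"dx":0,"dy":0,"dz":-15,"yaw":0},{"hand":1,"dx":0,"dy":0,"dz":-19,"yaw":0},{"hand":1,"dx":0,"dy":0,"dz":-22,"yaw":0},{"hand":1,"dx":0,"dy":0,"dz":-24,"yaw":0},{"hand":1,"dx":0,"dy":0,"dz":-24,"yaw":0},{"hand":1,"dx":0,"dy":0,"dz":-14,"yaw":0},{"hand":1,"dx":0,"dy":-20,"dz":-4,"yaw":0},{"hand":1,"dx":0,"dy":-60,"dz":-4,"yaw":0},{"hand":1,"dx":0,"dy":-100,"dz":-4,"yaw":0},{"hand":1,"dx":0,"dy":-140,"dz":-4,"yaw":0}]'; python3 - <<'E'
from h import *
for n in ["side","wrist"]:
    i=bot.camera_info(n);f=bot.grab_frame(n);M=masks(f)
    rects(i,M['red'],.081);rects(i,M['blue'],.081)
    for c in cv2.findContours(M['black'],cv2.RETR_EXTERNAL,cv2.CHAIN_APPROX_NONE)[0]:pass
    rects(i,M['black'],.083,200)
    if n=='side': f=cv2.resize(f[190:350,310:480],None,fx=3.5,fy=3.5,interpolation=2)
    cv2.imwrite(f"pics/{n}4.png",f[:,:,::-1])
E
```

```text
clock: 4.62
position: [0.5898, -0.1174, 0.2183]
tool_rot: [-1.572, -0.0, -1.684]
force: [0.7, 0.3, -0.1]
grip_width: -0.0
px [344. 263.] rect mm c [ 504.8 -107.3] size [ 53.8 110.2] ang 82.8
px [276. 229.] rect mm c [377.2 -12. ] size [130.1  59.7] ang 39.9
px [379. 239.] rect mm c [586.2 -46.5] size [ 53.7 108.1] ang 84.8
px [428. 413.] rect mm c [ 594.6 -403.2] size [22. 62.] ang 85.1
px [536. 351.] rect mm c [ 817.2 -317.8] size [23.5 88.5] ang 62.3
px [489. 351.] rect mm c [ 731.1 -310.7] size [77.2 20.2] ang 34.6
px [395. 312.] rect mm c [ 583.5 -224. ] size [ 14.2 214.4] ang 82.9
px [392. 280.] rect mm c [ 592.4 -153.3] size [ 16.2 215.2] ang 84.0
px [496. 280.] rect mm c [ 813.3 -148.4] size [ 72.  117.3] ang 0.1
px [388. 252.] rect mm c [600.3 -84.5] size [ 17.4 213.7] ang 82.9
px [386. 227.] rect mm c [610.2 -16.3] size [ 14.6 212.3] ang 84.2
px [111. 251.] rect mm c [ 40.5 -59.6] size [161.7  70.1] ang 32.9
px [ 54. 158.] rect mm c [-201.3  257. ] size [184.2 345.4] ang 42.0
px [419. 164.] rect mm c [741.8 192.1] size [404.1 180.9] ang 65.8
px [ 74. 109.] rect mm c [-256.2 
[... 276 characters left out ...]
.8] size [ 37.8 859.3] ang 27.5
px [156. 303.] rect mm c [468.2  39.6] size [44.8 55.5] ang 39.3
px [273. 237.] rect mm c [ 539.  -110.9] size [49.4 44.3] ang 84.9
px [208. 199.] rect mm c [587.3 -48.2] size [ 49.7 107.8] ang 84.0
px [343. 164.] rect mm c [ 613.2 -188.9] size [15.  30.9] ang 81.3
px [276. 304.] rect mm c [ 454.  -103.4] size [667.3 414.1] ang 83.7
px [538. 151.] rect mm c [ 604.2 -390.9] size [61.3 52.6] ang 0.4
px [ 15. 121.] rect mm c [692.7 127.1] size [41.9  8.3] ang 35.2
px [372. 181.] rect mm c [ 586.4 -219.7] size [ 13.6 216.4] ang 83.2
px [171. 173.] rect mm c [610.6 -15.3] size [ 14.1 216. ] ang 83.1
px [428.  15.] rect mm c [ 732.4 -269. ] size [58.8 33.5] ang 85.2
```

View pics/side4.png

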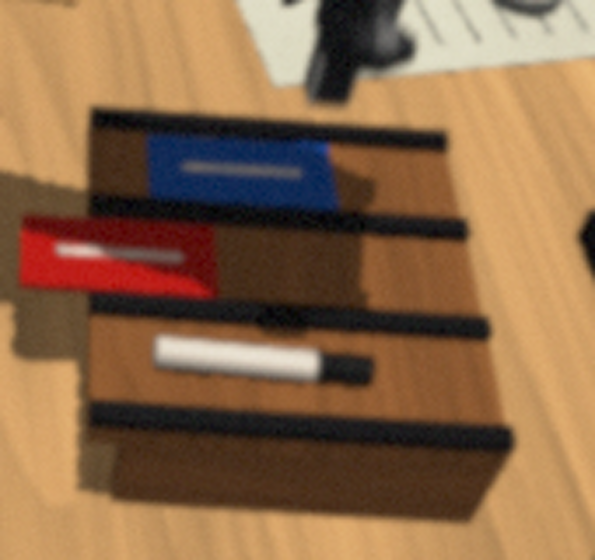

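View pics/wrist4.png

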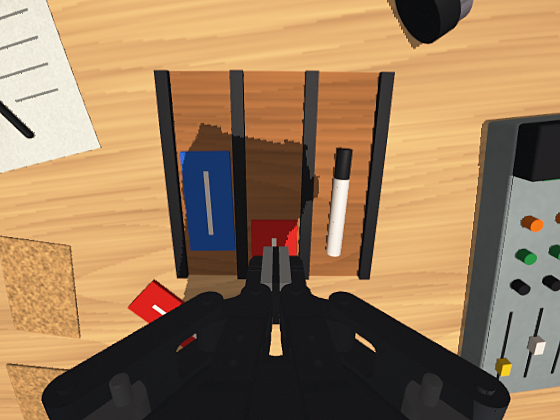

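```bash
python3 -m crank '[{"hand":0.25,"dx":-1.3,"dy":0,"dz":-40,"yaw":0.007},{"hand":0.25,"dx":-1.3,"dy":0,"dz":-80,"yaw":0.007},{"hand":0.25,"dx":-1.3,"dy":0,"dz":-120.7,"yaw":0.007},{"hand":0.25,"dx":-1.3,"dy":40,"dz":-120.7,"yaw":0.007},{"hand":0.25,"dx":-1.3,"dy":80,"dz":-120.7,"yaw":0.007},{"hand":0.25,"dx":-1.3,"dy":110,"dz":-120.7,"yaw":0.007},{"hand":0.25,"dx":-1.3,"dy":110,"dz":-120.7,"yaw":0.007},{"hand":0.25,"dx":-1.3,"dy":110,"dz":-120.7,"yaw":0.007}]'; python3 - <<'E'
from h import *
for n in ["side","wrist"]:
    i=bot.camera_info(n);f=bot.grab_frame(n);M=masks(f)
    rects(i,M['red'],.081)
    if n=='side':
        o=bot.observe(); p=o['position']; R=cv2.Rodrigues(i['rvec'])[0]
        K=np.array([[i['fx'],0,i['cx']],[0,i['fy'],i['cy']],[0,0,1.]])
        w=o['grip_width']/2; ax=np.array([-.12,-.993,0])
        q=cv2.projectPoints(np.array([p,p+ax*w,p-ax*w]),i['rvec'],i['tvec'],K,np.array(i['dist']))[0].reshape(-1,2); print(q)
        print((q-[260,170])*3.7)
        f=cv2.resize(f[170:320,260:470],None,fx=3.7,fy=3.7,interpolation=2)
    cv2.imwrite(f"pics/{n}5.png",f[:,:,::-1])
E
```

```text
clock: 5.38
position: [0.4698, -0.1026, 0.1066]
tool_rot: [-1.573, -0.0, -1.692]
force: [-0.1, -0.5, 0.4]
grip_width: 0.0641
px [344. 263.] rect mm c [ 505.1 -105.9] size [ 56.2 108.4] ang 83.3
px [276. 229.] rect mm c [377.5 -12. ] size [130.2  59.4] ang 39.9
[[327.13678256 252.47517691]
 [326.94881888 265.78553927]
 [327.30473193 239.86844991]]
[[248.40609549 305.15815458]
 [247.71062985 354.4064953 ]
 [249.02750814 258.51326467]]
px [107. 283.] rect mm c [447.8  15.7] size [61.7 49.4] ang 39.5
px [274. 178.] rect mm c [ 504.7 -107. ] size [ 49.4 108.1] ang 83.5
```

View pics/side5.png

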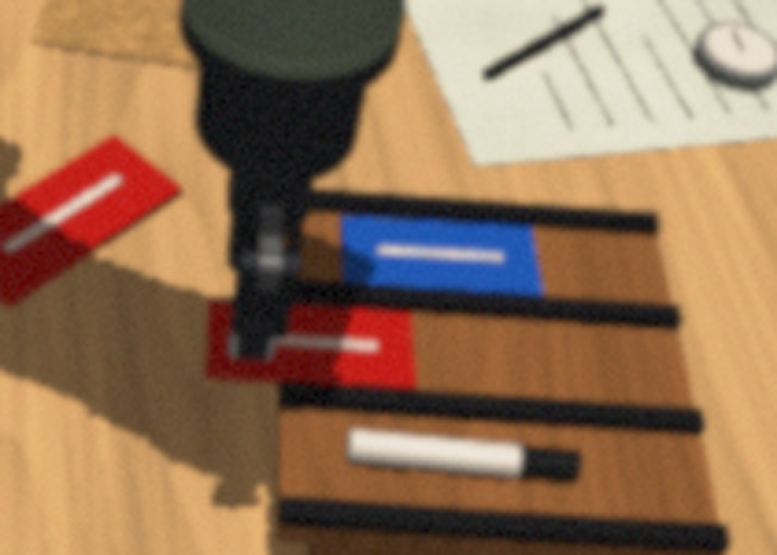

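View pics/wrist5.png

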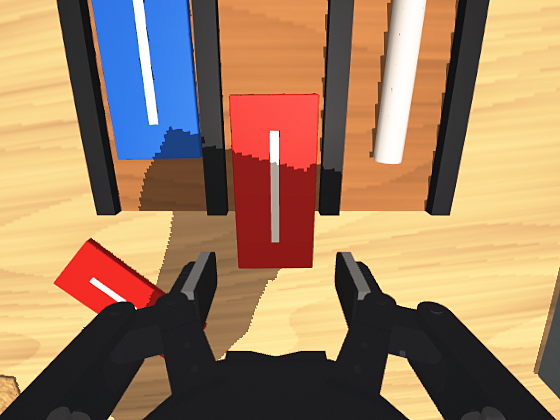

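```bash
python3 - <<'E'
import cv2
im=cv2.imread('pics/wrist5.png');cv2.imwrite('pics/wrist5z.png',cv2.resize(im[235:385,150:400],None,fx=3.2,fy=3.2,interpolation=2))
E
```

```text
(no output)
```

View pics/wrist5z.png

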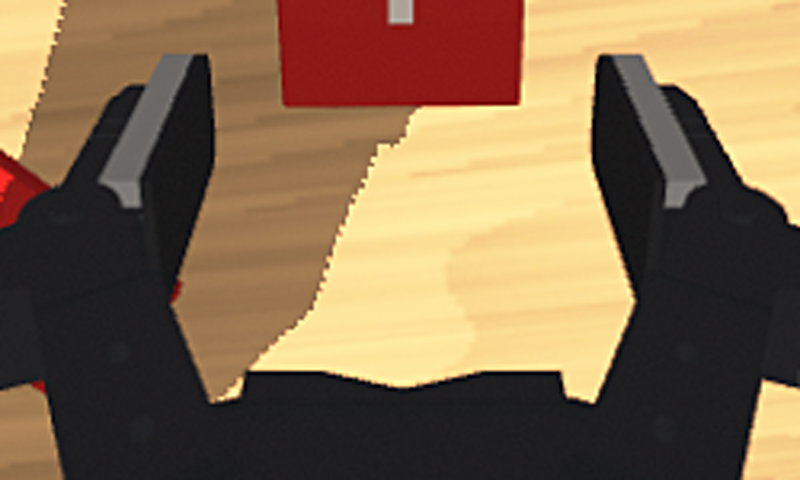

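```bash
python3 - <<'E'
from h import *
i=bot.camera_info('wrist'); o=bot.observe(); p=o['position']
from scipy.spatial.transform import Rotation as Ro
Rt=Ro.from_euler('xyz',o['tool_rot']).as_matrix()
K=np.array([[i['fx'],0,i['cx']],[0,i['fy'],i['cy']],[0,0,1]])
R=cv2.Rodrigues(i['rvec'])[0]; C=-R.T@i['tvec']; print('cam in tool',(Rt.T@(C-p)*1000).round(1))
for x,y in [(190,55),(207,55),(213,155),(140,205),(613,55),(597,55),(592,150),(665,205)]:
    u,v=150+x/3.2,235+y/3.2
    q=cv2.undistortPoints(np.array([[[u,v]]]),K,np.array(i['dist'])).reshape(2)
    d=Rt.T@(R.T@np.r_[q,1]); c=Rt.T@(C-p)
    s=(1 if d[0]>0 else -1)*o['grip_width']/2
    print(x,y,((c+d*(s-c[0])/d[0])*1000).round(1), 'at z=+11', ((c+d*(.011-c[2])/d[2])*1000).round(1))
E
```

```text
cam in tool [   0.5 -141.3   82.1]
190 55 [-32.  -13.7  13.2] at z=+11 [-33.   -9.7  11. ]
207 55 [-32.   -2.4   7.1] at z=+11 [-30.3  -9.7  11. ]
213 155 [-32.   -3.7 -11.8] at z=+11 [-24.1 -37.1  11. ]
140 205 [-32.  -44.7   8.8] at z=+11 [-31.  -47.6  11. ]
613 55 [ 32.  -19.9  16.6] at z=+11 [34.7 -9.5 11. ]
597 55 [ 32.  -10.   11.3] at z=+11 [32.1 -9.5 11. ]
592 150 [ 32.  -11.9  -5.2] at z=+11 [ 26.1 -35.9  11. ]
665 205 [ 32.  -49.9  12.8] at z=+11 [ 32.8 -47.6  11. ]
```

```bash
python3 -m crank '[{"hand":0.25,"dx":0,"dy":15,"dz":0,"yaw":0},{"hand":0.25,"dx":0,"dy":28,"dz":0,"yaw":0},{"hand":0.25,"dx":0,"dy":35,"dz":0,"yaw":0},{"hand":0.25,"dx":0,"dy":38,"dz":0,"yaw":0},{"hand":0.25,"dx":0,"dy":38,"dz":0,"yaw":0},{"hand":0.36,"dx":0,"dy":38,"dz":0,"yaw":0},{"hand":0.45,"dx":0,"dy":38,"dz":0,"yaw":0},{"hand":0.6,"dx":0,"dy":38,"dz":0,"yaw":0},{"hand":0.6,"dx":0,"dy":38,"dz":0,"yaw":0},{"hand":0.6,"dx":0,"dy":38,"dz":0,"yaw":0}]' 45; python3 - <<'E'
from h import *
for n in ["side","wrist"]:
    i=bot.camera_info(n);f=bot.grab_frame(n);M=masks(f)
    rects(i,M['red'],.081)
    if n=='side':
        f=cv2.resize(f[170:320,260:470],None,fx=3.7,fy=3.7,interpolation=2)
    cv2.imwrite(f"pics/{n}6.png",f[:,:,::-1])
E
```

```text
clock: 6.32
position: [0.4708, -0.1024, 0.0697]
tool_rot: [-1.57, 0.0, -1.691]
force: [-2.0, 0.5, 6.8]
grip_width: 0.0484
px [318. 262.] rect mm c [ 456. -104.] size [45.   9.8] ang 84.3
px [354. 263.] rect mm c [ 523.7 -107.6] size [56.9 71.7] ang 83.8
px [276. 229.] rect mm c [377.  -12.1] size [130.9  59.7] ang 40.1
px [165. 370.] rect mm c [409.7 -29.5] size [13.3 39.7] ang 49.4
px [ 76. 304.] rect mm c [462.6  10. ] size [41.  46.1] ang 39.2
px [275. 193.] rect mm c [ 504.8 -106.9] size [ 49.3 107.6] ang 83.5
```

View pics/side6.png

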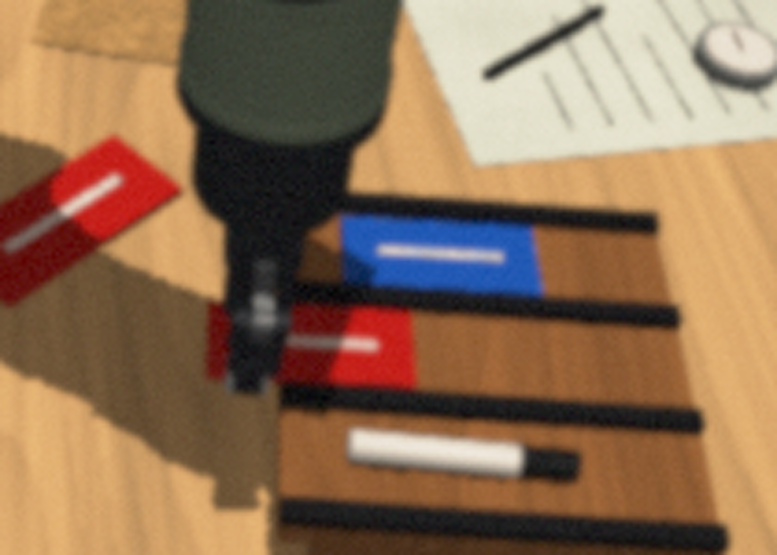

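View pics/wrist6.png

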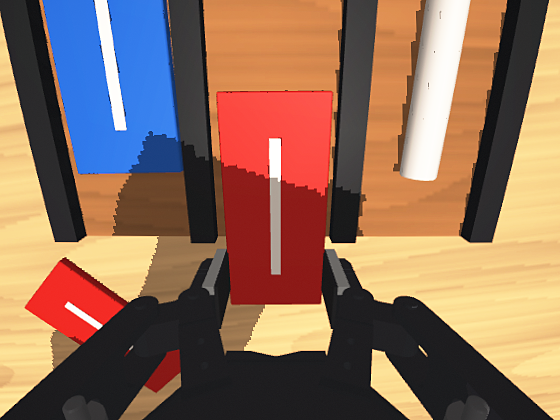

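```bash
python3 -m crank '[{"hand":0.6,"dx":0,"dy":-5,"dz":0,"yaw":0},{"hand":0.6,"dx":0,"dy":-12,"dz":0,"yaw":0},{"hand":0.6,"dx":0,"dy":-22,"dz":0,"yaw":0},{"hand":0.6,"dx":0,"dy":-37,"dz":0,"yaw":0},{"hand":0.6,"dx":0,"dy":-52,"dz":0,"yaw":0},{"hand":0.6,"dx":0,"dy":-70,"dz":0,"yaw":0},{"hand":0.6,"dx":0,"dy":-80,"dz":0,"yaw":0},{"hand":0.6,"dx":0,"dy":-80,"dz":0,"yaw":0},{"hand":0.6,"dx":0,"dy":-80,"dz":0,"yaw":0}]'; python3 - <<'E'
from h import *
for n in ["side","wrist"]:
    i=bot.camera_info(n);f=bot.grab_frame(n);M=masks(f)
    rects(i,M['red'],.161)
    if n=='side':
        f=cv2.resize(f[150:320,260:470],None,fx=3.5,fy=3.5,interpolation=2)
    cv2.imwrite(f"pics/{n}7.png",f[:,:,::-1])
E
```

```text
clock: 7.17
position: [0.4706, -0.1021, 0.1494]
tool_rot: [-1.569, 0.0, -1.691]
force: [0.8, 0.2, -0.5]
grip_width: 0.0482
px [359. 237.] rect mm c [ 522.4 -109.7] size [56.9 74.7] ang 82.9
px [322. 234.] rect mm c [ 457.3 -102.5] size [44.8  9.2] ang 83.9
px [276. 229.] rect mm c [375.  -86.2] size [114.4  52.1] ang 39.9
px [137. 271.] rect mm c [479.2 -31.3] size [50.8 32. ] ang 39.5
px [275. 193.] rect mm c [ 504.6 -106.7] size [ 48.6 106.9] ang 83.5
```

View pics/side7.png

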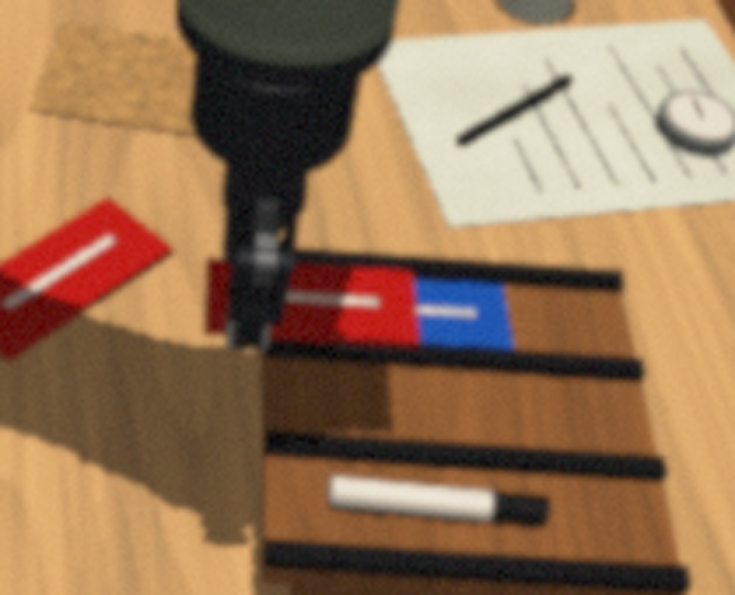

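View pics/wrist7.png

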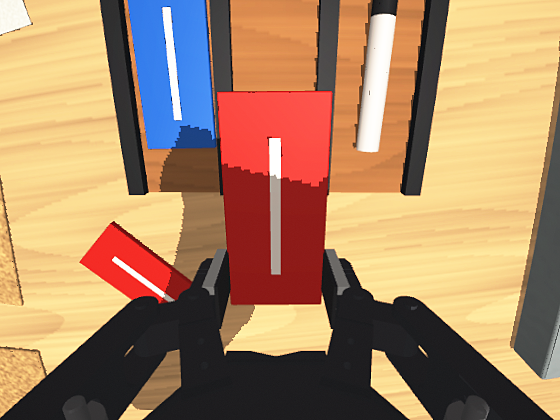

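```bash
python3 -m crank '[{"hand":0.6,"dx":-15,"dy":0,"dz":-4,"yaw":0},{"hand":0.6,"dx":-47,"dy":0,"dz":-12,"yaw":0.02},{"hand":0.6,"dx":-84,"dy":0,"dz":-21,"yaw":0.04},{"hand":0.6,"dx":-121,"dy":0,"dz":-30,"yaw":0.06},{"hand":0.6,"dx":-158,"dy":0,"dz":-39.5,"yaw":0.08},{"hand":0.6,"dx":-195,"dy":0,"dz":-49,"yaw":0.1},{"hand":0.6,"dx":-232,"dy":0,"dz":-58,"yaw":0.12},{"hand":0.6,"dx":-269,"dy":0,"dz":-67,"yaw":0.138},{"hand":0.6,"dx":-306,"dy":0,"dz":-76.5,"yaw":0.138},{"hand":0.6,"dx":-339,"dy":0,"dz":-85,"yaw":0.138},{"hand":0.6,"dx":-364.2,"dy":0,"dz":-91,"yaw":0.138},{"hand":0.6,"dx":-364.2,"dy":0,"dz":-91,"yaw":0.138}]'; python3 -m crank '[{"hand":0.6,"dx":0,"dy":20,"dz":0,"yaw":0},{"hand":0.6,"dx":0,"dy":45,"dz":0,"yaw":0},{"hand":0.6,"dx":0,"dy":70,"dz":0,"yaw":0},{"hand":0.6,"dx":0,"dy":80,"dz":0,"yaw":0},{"hand":0.6,"dx":0,"dy":80,"dz":0,"yaw":0},{"hand":0.6,"dx":0,"dy":80,"dz":0,"yaw":0}]'; python3 - <<'E'
from h import *
print(bot.observe()['position'])
for n in ["side","wrist","scene"]:
    i=bot.camera_info(n);f=bot.grab_frame(n);M=masks(f)
    print(n);rects(i,M['red'],.081)
    cv2.imwrite(f"pics/{n}8.png",f[:,:,::-1])
E
```

```text
clock: 8.27
position: [0.4221, 0.2754, 0.1477]
tool_rot: [-1.572, 0.0, -1.823]
force: [-0.4, -0.0, 0.8]
grip_width: 0.0483
clock: 8.77
position: [0.4237, 0.2697, 0.0688]
tool_rot: [-1.571, -0.001, -1.83]
force: [-0.8, 0.0, 0.1]
grip_width: 0.0483
[0.42370943 0.26967363 0.0687994 ]
side
px [276. 229.] rect mm c [377.4 -11.7] size [129.9  58.7] ang 39.7
px [310. 151.] rect mm c [468.2 252.4] size [51.1 82.8] ang 72.2
wrist
px [527. 193.] rect mm c [428.7 131.8] size [85.3 42.5] ang 39.4
px [275. 193.] rect mm c [457.3 260.6] size [ 48.8 107.6] ang 75.6
scene
px [338. 270.] rect mm c [460.  261.1] size [ 48.9 110.6] ang 76.8
px [277. 225.] rect mm c [425.2  84.3] size [134.9  59.5] ang 39.4
```

View pics/side8.png

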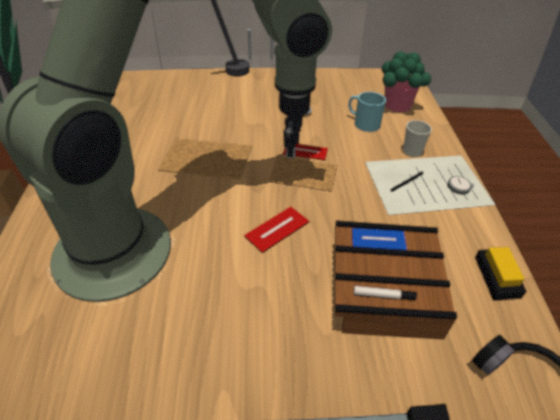

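View pics/wrist8.png

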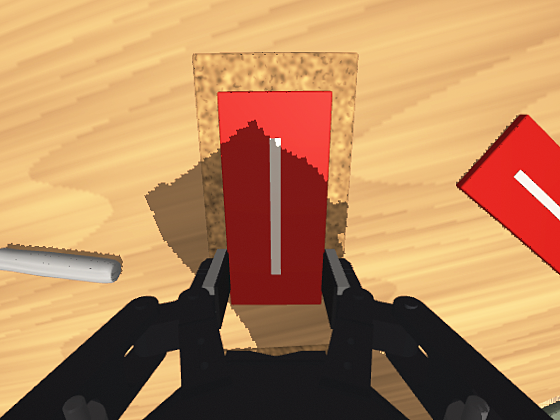

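```bash
python3 - <<'E'
from h import *
i=bot.camera_info('wrist')
P=cast(i,[(193,54),(358,54),(209,230),(347,215)],.004)[:,:2]*1000
print(P.round(1)); 
for a,b in((0,2),(1,3),(1,0)): 
    d=P[a]-P[b]; print(np.degrees(np.arctan2(d[1],d[0])).round(1),np.hypot(*d).round(1))
m=(P[0]+P[1])/2
a=np.radians(-14.8); print(m-85*np.array([np.cos(a),np.sin(a)]))
E
```

```text
[[548.7 292.6]
 [521.4 188.4]
 [427.4 322.6]
 [412.4 215.8]]
-13.9 124.9
-14.1 112.3
-104.7 107.7
[452.87310574 262.24007966]
```

```bash
python3 -m crank '[{"hand":0.6,"dx":0,"dy":20,"dz":0,"yaw":0},{"hand":0.6,"dx":0,"dy":40,"dz":0,"yaw":0},{"hand":0.6,"dx":0,"dy":54,"dz":0,"yaw":0},{"hand":0.6,"dx":0,"dy":61,"dz":0,"yaw":0},{"hand":0.6,"dx":0,"dy":65,"dz":0,"yaw":0},{"hand":0.6,"dx":0,"dy":67,"dz":0,"yaw":0},{"hand":0.6,"dx":0,"dy":68,"dz":0,"yaw":0},{"hand":0.6,"dx":0,"dy":68,"dz":0,"yaw":0}]'; python3 -m crank '[{"hand":0.6,"dx":0,"dy":1,"dz":0,"yaw":0},{"hand":0.6,"dx":0,"dy":1.5,"dz":0,"yaw":0},{"hand":0.6,"dx":0,"dy":1.5,"dz":0,"yaw":0}]'
```

```text
clock: 9.58
position: [0.424, 0.2704, 0.0015]
tool_rot: [-1.57, 0.001, -1.829]
force: [0.8, 0.2, -0.2]
grip_width: 0.0484
clock: 9.83
position: [0.4241, 0.2705, 0.0013]
tool_rot: [-1.57, 0.002, -1.829]
force: [-7.4, -4.1, 37.8]
grip_width: 0.0486
```

```bash
python3 -m crank '[{"hand":0.6,"dx":0,"dy":-1,"dz":0,"yaw":0},{"hand":0.6,"dx":0,"dy":-1.2,"dz":0,"yaw":0}]'; python3 -m crank '[{"hand":0.4,"dx":0,"dy":0,"dz":0,"yaw":0},{"hand":0.3,"dx":0,"dy":0,"dz":0,"yaw":0},{"hand":0.22,"dx":0,"dy":0,"dz":0,"yaw":0},{"hand":0.22,"dx":0,"dy":0,"dz":0,"yaw":0},{"hand":0.22,"dx":0,"dy":-10,"dz":0,"yaw":0},{"hand":0.22,"dx":0,"dy":-30,"dz":0,"yaw":0},{"hand":0.22,"dx":0,"dy":-60,"dz":0,"yaw":0},{"hand":0.22,"dx":0,"dy":-100,"dz":0,"yaw":0},{"hand":0.22,"dx":0,"dy":-140,"dz":0,"yaw":0},{"hand":0.22,"dx":0,"dy":-140,"dz":0,"yaw":0}]'; python3 - <<'E'
from h import *
for n in ["side","wrist","scene"]:
    i=bot.camera_info(n);f=bot.grab_frame(n);M=masks(f)
    print(n);rects(i,M['red'],.010);rects(i,M['blue'],.081)
    cv2.imwrite(f"pics/{n}9.png",f[:,:,::-1])
E
```

```text
clock: 10.0
position: [0.4241, 0.2706, 0.0015]
tool_rot: [-1.57, 0.001, -1.829]
force: [-0.7, 0.8, -0.7]
grip_width: 0.0485
clock: 10.83
position: [0.4259, 0.2713, 0.1471]
tool_rot: [-1.567, 0.007, -1.83]
force: [2.3, 0.4, 1.1]
grip_width: 0.067
side
px [276. 229.] rect mm c [379.3  54.2] size [144.6  65.2] ang 39.4
px [304. 171.] rect mm c [456.9 258.5] size [ 51.  106.4] ang 74.5
px [379. 239.] rect mm c [586.5 -45.8] size [ 57.7 107.6] ang 83.5
wrist
px [484. 179.] rect mm c [380.8  61.5] size [146.9  65.6] ang 39.5
px [277. 156.] rect mm c [456.5 261.3] size [ 49.4 108.6] ang 76.0
scene
px [337. 284.] rect mm c [459.4 261.9] size [ 49.1 109.3] ang 76.3
px [277. 225.] rect mm c [382.8  59.6] size [145.3  64.1] ang 39.4
px [190. 253.] rect mm c [587.4 -46.9] size [ 53.8 109.5] ang 83.3
px [454.  28.] rect mm c [-580.5  205.5] size [386.7  99.7] ang 8.4
```

View pics/scene9.png

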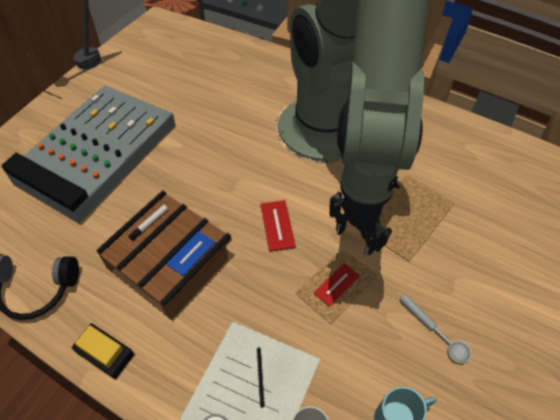

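View pics/wrist9.png

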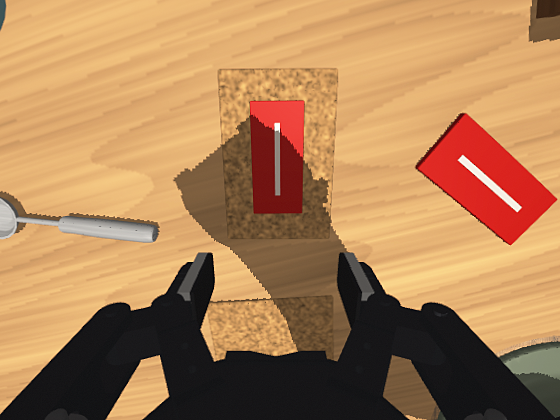

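```bash
python3 -m crank '[{"hand":0.22,"dx":0,"dy":0,"dz":0,"yaw":0},{"hand":0.22,"dx":0,"dy":0,"dz":0,"yaw":0},{"hand":0.22,"dx":0,"dy":0,"dz":0,"yaw":0}]'; python3 - <<'E'
from workcell import bot
print(bot.job_done())
E
```

```text
clock: 11.23
position: [0.4233, 0.2698, 0.1397]
tool_rot: [-1.572, -0.001, -1.829]
force: [0.3, 0.1, 0.0]
grip_width: 0.0669
the job is handed in; nothing more can be done
None
```

The red plate is lying flat in the middle of the smaller cork mat, lengthways, and I handed the job in at about 11.2 s with the gripper clear of everything.

- **Overhang:** I pushed the plate from behind with closed fingers until it stuck out about 38 to 40 mm. It lay there by itself before I gripped it.
- **Grip and placing:** I pinched it by its long sides at the overhanging end and carried it level to the mat.
- **Last pictures, plate position:** its centre is at about (457–459, 259–262) mm. The mat centre was measured at (457, 261.5) mm from the first two views; a later wrist view gave (453, 262) mm.
- **Last pictures, plate angle:** it reads -13.7° to -15.5° in the three views, against about -14.8° for the mat.
- **Blue plate:** it has not moved; it read (586–587, -46) mm both before and after.

One thing went less smoothly. While I set the plate down, the wrist force rose briefly to about 38 N through the fingers and the plate. I backed off about 1 mm before opening.

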